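# Set out a lab bench for a pipetting run

### The job

Set the bench out for pipetting. Stand the blue-capped bottle on the grey mat between the green and yellow tube racks, the red-capped bottle on the mat at the robot's side of the green rack, and the tip box on the mat at the robot's side of the yellow rack, each in the middle of its mat, with the tip box's long side along the mat's long side; then put the pink tip refill squarely on top of the tip box. Never tip a bottle over, and do not disturb the pipette lying beyond the racks.

Things in the scene. Friction and masses are not known exactly. Their poses are not given: they have to be found in the camera images.
- bottle_blue: Solid upright round bottle, loose, about 100 g: body 44 mm diameter up to 55 mm high, then a shoulder and a 30 mm cap, 84 mm high in all; origin at the centre of its underside, z up. White body, blue cap.
- bottle_red: Solid upright round bottle, loose, about 100 g: body 44 mm diameter up to 55 mm high, then a shoulder and a 30 mm cap, 84 mm high in all; origin at the centre of its underside, z up. Amber-brown body, red cap.
- tip_box: Pipette tip box, loose, about 120 g: dark-blue body with a flat orange top dotted with black holes; a plain block 56 (its x) x 80 (its y) x 42 mm high. Origin at the centre of its underside, z up.
- tip_refill: Pink tip refill, loose, about 60 g: a plain flat block dotted with white, 52 (its x) x 76 (its y) x 24 mm high. Origin at the centre of its underside, z up.
- mat_mid: One of three identical flat light-grey mats fixed to the bench, 70 (its x) x 90 (its y) x 3 mm thick; origin at the centre of its underside, z up. This one lies between the two racks.
- mat_green: One of three identical flat light-grey mats fixed to the bench, 70 (its x) x 90 (its y) x 3 mm thick; origin at the centre of its underside, z up. This one lies at the robot's side of the green rack, about 120 mm centre to centre.
- mat_yellow: One of three identical flat light-grey mats fixed to the bench, 70 (its x) x 90 (its y) x 3 mm thick; origin at the centre of its underside, z up. This one lies at the robot's side of the yellow rack, about 120 mm centre to centre.
- rack_green: Green tube rack with rows of white-capped tubes, fixed to the bench, 80 (its x) x 110 (its y) mm, 40 mm high, white tube caps up to 52 mm; origin at the centre of its underside, z up, its x pointing away from the robot (within about 0.3 rad). It may be to the left or right of the yellow one.
- rack_yellow: Lime-yellow tube rack with a few white-capped tubes, fixed to the bench, 80 (its x) x 110 (its y) mm, 40 mm high, white tube caps up to 52 mm; origin at the centre of its underside, z up, its x pointing away from the robot (within about 0.3 rad). 
- pipette: Dark-blue and white pipette lying on the bench beyond the racks, loose, about 270 mm long, 22 mm high; leave it alone. Origin under the middle of its 110 mm long dark-blue handle; its y axis runs along it towards the white tip.
Not all that is in view belongs to the job. Of the things that look like the bottle_blue, the smallest one is meant.

How it is judged (in metres and radians):
At the end, for the whole second after the job is handed in: Upright and centred within 15 mm: blue-capped bottle on the mat between the racks, red-capped bottle on the green rack's mat, tip box on the yellow rack's mat (0.2 rad); pink refill flat on the tip box, within 10 mm of its centre and 0.2 rad. All at rest (horizontal distance between bottle_blue and mat_mid below 0.015 m and z of bottle_blue in the frame of mat_mid between -0.001 and 0.007 m and angle between each of bottle_blue, bottle_red, tip_box, tip_refill's own z axis and vertical below 0.1 rad and linear speed of each of bottle_blue, bottle_red, tip_box, tip_refill below 0.01 m/s and angular speed of each of bottle_blue, bottle_red, tip_box, tip_refill below 0.1 rad/s and horizontal distance between bottle_red and mat_green below 0.015 m and z of bottle_red in the frame of mat_green between -0.001 and 0.007 m and horizontal distance between tip_box and mat_yellow below 0.015 m and z of tip_box in the frame of mat_yellow between -0.001 and 0.007 m and angle between the x axis of tip_box and the x axis of mat_yellow, either way round below 0.2 rad and horizontal distance between tip_refill and tip_box below 0.01 m and z of tip_refill in the frame of tip_box between 0.038 and 0.046 m and angle between the x axis of tip_refill and the x axis of tip_box, either way round below 0.2 rad); the robot touches nothing.
It fails at once if a bottle is tipped over (angle between any of bottle_blue, bottle_red's own z axis and vertical above 0.7 rad).
It fails at once if the pipette is moved by more than 20 mm (distance of pipette from where it was at the start of the episode above 0.02 m).
It also fails if it takes over 122 s, if anything falls off the work surface, if the arm or the gripper's body presses on something with over 40 N, if the wrist force passes 120 N, or if a joint passes its speed limit or range.

### The arm

A 6-joint arm with a two-finger parallel gripper is mounted at the origin on the work surface. World frame = base frame: x ahead of the robot, y to its left, z up, the work surface at z = 0. Lengths are in mm, angles in rad, forces in N, time in s.
With the tool pointing down it reaches from about 275 to 750 mm from the base axis. Payload 10.2 kg.
Tool frame: the origin (TCP) lies on the front face of the gripper's body, between the roots of the fingers; the fingertips stand 73 mm ahead of it and the grasp point (between the pads) lies 54 mm ahead of it; z points along the fingers, y is the line along which they close (so a half turn about z gives the same grasp; the last joint's range is limited). The gripper opens to 85 mm and grips with 20 to 120 N. Pads are 22 mm wide; open, the fingers measure 114 mm over their backs; the gripper's body (76 mm by 85 mm) begins 54 mm behind the grasp point. The pads swing forward as they close: fully open they stand 13 mm farther back than shut.
Start: joints at [1.088, 0.313, 1.498, -0, 1.331, -0.223], TCP at [134.879, 507.385, 303.894] pointing down, gripper open.
Joint ranges: [-2.94, 2.94], [-0.97, 2.17], [0.19, 2.56], [-1.23, 4.37], [0.02, 3.11], [-2.88, 2.88]. Speed limits (rad/s): [2.39, 2.39, 3.01, 3.14, 3.14, 3.14].

### API

Orientations are given as a unit quaternion [w, x, y, z].
In Python, from rig import * gives the robot as it stands.
- The arm moves only by the tool step_arm, never from a script. Its argument "plan" is a list of rows, each an object with "offset": the shift along the tool's x, y, z in cm, a list of three; "rot": the turn, a rotation vector about the tool's x, y, z in degrees, a list of three; "gripper": the finger opening in cm, from 0 to 8.54. In form: [{"offset": [x, y, z], "rot": [wx, wy, wz], "gripper": gripper}, ...]. A call has 1 to 12 rows; each row is the pose to reach, as a shift and turn from the pose commanded when the call began, along the tool's axes at that moment; what a row does not reach only later rows make up. A row lasts 1/10 s, in which the tool goes at most 50 mm and 8.59 degrees, less where a joint would pass 70% of its speed; a pose out of reach is approached as far as the arm can. A call with a gripper value outside its range is refused whole. The fingers move at their own pace and stop on an object; "squeeze" is the grip in N (left out, the last holds). Time passes only in rows, so rows that repeat a pose let the fingers close. It gives the time, the measured TCP pose, the force, the opening and the grip force at its end, in the units of the state.
- sense(): the state, without advancing time (a new reading comes with each control period).
- capture(name): name is "scene" or "top" or "wrist"; returns a dict with "color" (400x640x3 uint8, red, green, blue), "depth" (400x640 float32, mm along the optical axis (not along the pixel's ray), 0 where there is no reading), "vertical_fov" (degrees; the focal length in pixels is half the picture's height over the tangent of half this angle, whatever the lens; pixels are square), "cx", "cy" (the principal point, pixels), "rvec" (rotation vector, rad) and "tvec" (3), from world to camera coordinates, as OpenCV has them; the wrist camera has in their place "mount" (4x4, takes a point from camera to tool coordinates, whose origin is the TCP and whose axes are the flange's). Camera axes: x right, y down, z forward; pixel columns grow to the right and rows downward; lengths in mm; the calibration is good to about 2 mm. A picture is of the moment at which its call begins: read the wrist's pose just before it.
- finish_job(): hands the job in; it is judged then, once.
The state is a dict: "time_s": time; "joints": joint angles; "dq": joint speeds; "tau": joint torques, N m; "eef_pos": TCP position; "ee_rot": TCP orientation; "force": force on the tool from outside, world axes, zero at the start; "wrist_torque": the same for the moment, N m; "grip_width": opening from 0.0 (shut) to 1.0 (fully open); "grip_force": force on a finger pad.
Only numpy, scipy, OpenCV 4.12 (cv2) and the standard library are available. Lean on these libraries where they do the work, as an engineer would, in place of code of your own. Each camera call takes 0.05 s, during which the arm holds its last target. There are 200 camera calls.

## Working session

There is one attempt and no reset: what is moved stays moved. The work goes in short steps, Python scripts to look and compute and a tool call to move; the robot and the scene stay as the last step left them, time stands still between calls to the robot, and variables do not carry over. Pictures are saved under pics/ and viewed, at most 14 in all, crops included, and the job is handed in when it is done.

Besides the shell and the picture viewer there is one more tool, called after ">>>" in YAML: its name, and indented under it one key for each argument. step_arm: Moves the arm, as the interface text tells. Its arguments: {"type":"object","properties":{"plan":{"type":"array"},"squeeze":{"type":"number"}},"required":["plan"]}

```bash
mkdir -p pics
cat > h.py <<'E'
from rig import *
import numpy as np, cv2
def cam(name):
    s=sense(); c=capture(name)
    c['f']=200/np.tan(np.radians(c['vertical_fov'])/2)
    if 'rvec' in c:
        R=cv2.Rodrigues(np.array(c['rvec'],float))[0]; t=np.array(c['tvec'],float).ravel()
        c['R']=R.T; c['o']=-R.T@t
    else:
        from scipy.spatial.transform import Rotation as Ro
        w,x,y,z=s['ee_rot']; Rt=Ro.from_quat([x,y,z,w]).as_matrix(); M=np.array(c['mount'])
        c['R']=Rt@M[:3,:3]; c['o']=Rt@M[:3,3]+np.array(s['eef_pos'])
    return c
def ray(c,u,v,z):
    d=c['R']@np.array([(u-c['cx'])/c['f'],(v-c['cy'])/c['f'],1]); return c['o']+d*(z-c['o'][2])/d[2]
def cloud(c):
    v,u=np.mgrid[0:400,0:640]; d=c['depth']
    P=np.stack([(u-c['cx'])/c['f']*d,(v-c['cy'])/c['f']*d,d],-1)@c['R'].T+c['o']
    P[d==0]=np.nan; return P
def save(c,n): cv2.imwrite('pics/'+n+'.png',c['color'][...,::-1])
E
python3 - <<'E'
from h import *
for n in ('top','scene'):
    c=cam(n); save(c,n+'1'); np.save(n+'1.npy',c,allow_pickle=True); print(n,c['o'],c['f'])
print(sense())
E
```

```text
top [ 360.53148297  -51.61776645 1590.36201278] 486.95151060870285
scene [1290.01660355 -931.9473352   798.30732687] 489.4886737743312
{'time_s': 0.1, 'joints': array([ 1.08761815e+00,  3.13360856e-01,  1.49833433e+00,  4.36137370e-05,
        1.33100184e+00, -2.23427557e-01]), 'dq': array([ 0.00128478, -0.00097282, -0.00350629,  0.00219564,  0.00074148,
        0.00013994]), 'tau': array([ 2.31857957e-03, -4.12897754e+01, -2.60143715e+01, -1.70633434e-04,
        2.96828533e-03,  1.06750491e-05]), 'eef_pos': array([134.79155245, 507.25534306, 303.41932464]), 'ee_rot': array([-2.10928023e-04,  1.29515633e-01,  9.91577226e-01, -5.10753640e-04]), 'force': array([-0.91827024, -0.07670328, -1.29546585]), 'wrist_torque': array([-0.03526006, -0.03850371, -0.00098153]), 'grip_force': 0.0, 'grip_width': 0.9989686764230635}
```

View pics/top1.png

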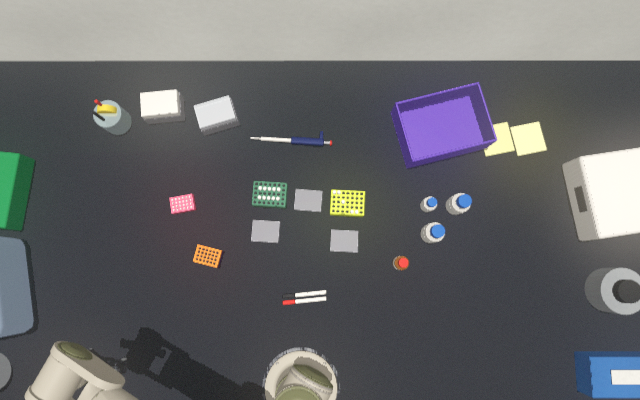

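View pics/scene1.png

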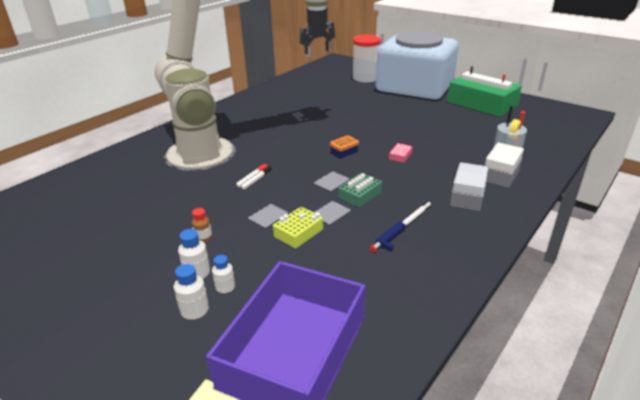

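The top view (up is away from the robot, left is its left) shows:

- **Racks:** green rack at (269,194), yellow rack at (348,203).
- **Mats:** at (308,200), (265,231) and (344,241).
- **Bottles:** smallest blue-capped bottle at (429,203), with larger lookalikes at (460,203) and (433,232). The red one is at (401,263).
- **Other items:** orange tip box at (207,256), pink refill at (181,204), pipette at (290,140).

The scene view confirms that the bottle at (223,275) is the small one.

```bash
cat > m.py <<'E'
from h import *
def blobs(c,lo,hi,z,amin=20,roi=None,close=0):
    hsv=cv2.cvtColor(c['color'],cv2.COLOR_RGB2HSV); m=cv2.inRange(hsv,lo,hi)
    if roi: k=np.zeros_like(m); k[roi[1]:roi[3],roi[0]:roi[2]]=255; m&=k
    if close: m=cv2.morphologyEx(m,cv2.MORPH_CLOSE,np.ones((close,close)))
    out=[]
    for q in cv2.findContours(m,cv2.RETR_EXTERNAL,cv2.CHAIN_APPROX_NONE)[0]:
        if cv2.contourArea(q)<amin: continue
        W=np.array([ray(c,u,v,z)[:2] for u,v in q[:,0]],np.float32)
        (x,y),(w,h),a=cv2.minAreaRect(W)
        if w>h: w,h,a=h,w,a+90   # a: direction of short side
        a=(a+90)%180-90
        out.append((q[:,0].mean(0).round(),np.round([x,y,w,h,a],1)))
    return out
E
python3 - <<'E'
from m import *
c=np.load('top1.npy',allow_pickle=True).item()
roi=(150,180,480,290)
for n,lo,hi,z,r,k in [('mats',(0,0,90),(180,60,220),3,(240,180,370,260),0),('orange',(5,120,120),(20,255,255),42,(185,235,230,280),5),('pink',(165,50,120),(179,255,255),24,(160,185,200,220),5),
 ('bluecap',(100,120,80),(125,255,255),84,(410,180,480,250),0),('redcap',(0,150,120),(5,255,255),84,(385,245,420,280),0),('green',(60,60,30),(90,255,255),40,(245,170,295,215),7),('yellow',(25,100,120),(45,255,255),40,(320,180,375,225),7)]:
    for b in blobs(c,lo,hi,z,8,r,k): print(n,*b)
E
```

```text
mats [344. 241.] [ 457.4 -140.    74.5   91.3   -0.7]
mats [265. 231.] [488.7 116.8  73.7  92.5  -4.1]
mats [262. 196.] [600.7 131.1  17.7  47.7  11.4]
mats [308. 200.] [590.9 -22.9  73.8  93.   -4.9]
orange [207. 255.] [407.4 295.8  58.9  82.4 -14.6]
pink [182. 203.] [576.9 386.3  57.9  80.7  10.5]
bluecap [438. 231.] [ 481.6 -425.4   37.2   41.    -0. ]
bluecap [432. 202.] [ 572.9 -411.1   23.6   31.4   26.3]
bluecap [464. 201.] [ 576.4 -511.8   37.5   47.    24.1]
redcap [403. 262.] [ 384.9 -314.5   27.4   27.9   -0. ]
green [269. 194.] [605.4 101.3  83.3 112.1  -3.9]
yellow [347. 202.] [ 577.5 -149.2   84.6  111.7   -3.2]
```

```bash
cat > g.py <<'E'
import sys
from h import *
from scipy.spatial.transform import Rotation as Ro
def go(x,y,z,psi):
    "offset (cm) and rotvec (deg) in tool axes to TCP x,y,z with tool y (mod half turn) at heading psi deg, pointing down"
    s=sense(); w,a,b,c=s['ee_rot']; R=Ro.from_quat([a,b,c,w]); p=np.radians(psi)
    best=None
    for q in (p,p+np.pi):
        Y=np.array([np.cos(q),np.sin(q),0]); Z=np.array([0,0,-1.]); T=np.stack([np.cross(Y,Z),Y,Z],1)
        rv=(R.inv()*Ro.from_matrix(T)).as_rotvec(degrees=True); n=abs(s['joints'][5]+np.radians(rv[2]))
        if best is None or n<best[0]: best=(n,rv)
    print('t',round(s['time_s'],1),'off',np.round(R.inv().apply(np.array([x,y,z])-s['eef_pos'])/10,2),'rot',np.round(best[1],1),'q',np.round(s['joints'],2))
if __name__=='__main__': go(*map(float,sys.argv[1:5]))
E
python3 - <<'E'
from g import *
c=cam('wrist'); print(np.round(c['mount'],2),c['f']); go(400,300,280,-14.6)
E
```

```text
[[  0.    -0.94  -0.33  84.81]
 [  1.     0.     0.     0.53]
 [ -0.    -0.33   0.94 -70.43]
 [  0.     0.     0.     1.  ]] 291.20427420181755
t 0.1 off [-30.95 -13.22   2.35] rot [-0.1  0.  89.7] q [ 1.09  0.31  1.5  -0.    1.33 -0.22]
```

```bash
sed -i "s|n=abs(s\['joints'\]\[5\].*|q1=np.arctan2(y,x)-np.arcsin(116/np.hypot(x,y)); n=abs((q1-q+np.pi*1.5)%(2*np.pi)-np.pi*1.5+0) if 0 else abs(np.angle(np.exp(1j*(q1-q))))|" g.py && python3 g.py 400 300 280 -14.6
```

```text
t 0.1 off [-30.95 -13.22   2.35] rot [-0.1  0.  89.7] q [ 1.09  0.31  1.5  -0.    1.33 -0.22]
```

>>> step_arm:
  plan:
    - {"offset": [-31, -13.2, 2.4], "rot": [0, 0, 90], "gripper": 8.5}
    - {"offset": [-31, -13.2, 2.4], "rot": [0, 0, 90], "gripper": 8.5}
    - {"offset": [-31, -13.2, 2.4], "rot": [0, 0, 90], "gripper": 8.5}
    - {"offset": [-31, -13.2, 2.4], "rot": [0, 0, 90], "gripper": 8.5}
    - {"offset": [-31, -13.2, 2.4], "rot": [0, 0, 90], "gripper": 8.5}
    - {"offset": [-31, -13.2, 2.4], "rot": [0, 0, 90], "gripper": 8.5}
    - {"offset": [-31, -13.2, 2.4], "rot": [0, 0, 90], "gripper": 8.5}
    - {"offset": [-31, -13.2, 2.4], "rot": [0, 0, 90], "gripper": 8.5}
    - {"offset": [-31, -13.2, 2.4], "rot": [0, 0, 90], "gripper": 8.5}
    - {"offset": [-31, -13.2, 2.4], "rot": [0, 0, 90], "gripper": 8.5}
    - {"offset": [-31, -13.2, 2.4], "rot": [0, 0, 90], "gripper": 8.5}
    - {"offset": [-31, -13.2, 2.4], "rot": [0, 0, 90], "gripper": 8.5}

```text
time_s: 1.35
eef_pos: [400.5, 300.1, 279.7]
ee_rot: [-0.0, 0.793, 0.609, -0.0]
force: [0.0, -0.0, -0.1]
grip_width: 0.993
grip_force: 0.0
```

Run:
```python
from m import *
c=cam('wrist'); save(c,'w1'); print(c['o'])
for n,lo,hi,z in [('orange',(5,120,120),(20,255,255),42),('pink',(160,50,120),(179,255,255),24)]:
    for b in blobs(c,lo,hi,z,300,None,25): print(n,*b)
P=cloud(c); print(np.nanmedian(P[180:260,300:340,2]))
```

```text
[422.10726063 382.33331832 350.08722971]
orange [329. 177.] [408.9 297.8  56.2  81.6 -14.4]
pink [466.  45.] [574.9 393.4  63.   86.6  10.4]
1.1938266765955063
```

View pics/w1.png

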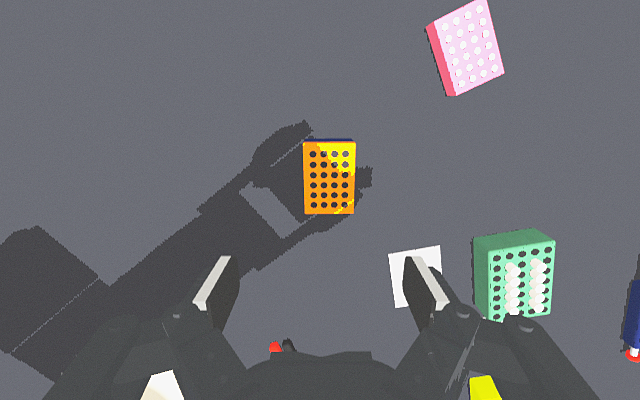

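The wrist view shows the tip box at (329,177), seen from directly above. It is centred near (409,298) with heading -14.4°. The pink refill is at (466,45) and the green rack and its mat are at lower right.

```bash
python3 g.py 408.7 297.5 82 -14.4
```

```text
t 1.4 off [-0.04  0.87 19.77] rot [-0.   0.  -0.4] q [ 0.41  0.28  1.61 -0.    1.25  0.67]
```

>>> step_arm:
  plan:
    - {"offset": [0, 0.87, 5], "rot": [0, 0, 0], "gripper": 8.5}
    - {"offset": [0, 0.87, 10], "rot": [0, 0, 0], "gripper": 8.5}
    - {"offset": [0, 0.87, 14], "rot": [0, 0, 0], "gripper": 8.5}
    - {"offset": [0, 0.87, 17], "rot": [0, 0, 0], "gripper": 8.5}
    - {"offset": [0, 0.87, 19.8], "rot": [0, 0, 0], "gripper": 8.5}
    - {"offset": [0, 0.87, 19.8], "rot": [0, 0, 0], "gripper": 8.5}
    - {"offset": [0, 0.87, 19.8], "rot": [0, 0, 0], "gripper": 4.5}
    - {"offset": [0, 0.87, 19.8], "rot": [0, 0, 0], "gripper": 4.5}
    - {"offset": [0, 0.87, 19.8], "rot": [0, 0, 0], "gripper": 4.5}
    - {"offset": [0, 0.87, 19.8], "rot": [0, 0, 0], "gripper": 4.5}
    - {"offset": [0, 0.87, 19.8], "rot": [0, 0, 0], "gripper": 4.5}
    - {"offset": [0, 0.87, 19.8], "rot": [0, 0, 0], "gripper": 4.5}
  squeeze: 30

```text
time_s: 2.6
eef_pos: [409.8, 298.3, 83.6]
ee_rot: [0.0, 0.793, 0.61, 0.002]
force: [-0.6, 0.3, 7.5]
grip_width: 0.649
grip_force: 33.3
```

>>> step_arm:
  plan:
    - {"offset": [0, 0, -5], "rot": [0, 0, 0], "gripper": 4.5}
    - {"offset": [0, 0, -10], "rot": [0, 0, 0], "gripper": 4.5}
    - {"offset": [0, 0, -14], "rot": [0, 0, 0], "gripper": 4.5}
    - {"offset": [0, 0, -14], "rot": [0, 0, 0], "gripper": 4.5}

```text
time_s: 3.0
eef_pos: [410.4, 298.7, 227.8]
ee_rot: [0.001, 0.793, 0.61, 0.005]
force: [0.6, -0.2, -0.8]
grip_width: 0.651
grip_force: 33.4
```

```bash
python3 g.py 457 -140 220 -3; python3 -c "
from h import *
print(sense()['grip_width'],sense()['grip_force'],sense()['eef_pos'])"
```

```text
t 3.0 off [-41.21  15.74   0.64] rot [  0.5  -0.3 -11.9] q [0.4  0.35 1.66 0.   1.12 0.66]
0.6505891316694453 33.39826785027981 [410.42078696 298.69832986 227.8322635 ]
```

>>> step_arm:
  plan:
    - {"offset": [-41, 16, 0.5], "rot": [0, 0, -11.9], "gripper": 4.5}
    - {"offset": [-41, 16, 0.5], "rot": [0, 0, -11.9], "gripper": 4.5}
    - {"offset": [-41, 16, 0.5], "rot": [0, 0, -11.9], "gripper": 4.5}
    - {"offset": [-41, 16, 0.5], "rot": [0, 0, -11.9], "gripper": 4.5}
    - {"offset": [-41, 16, 0.5], "rot": [0, 0, -11.9], "gripper": 4.5}
    - {"offset": [-41, 16, 0.5], "rot": [0, 0, -11.9], "gripper": 4.5}
    - {"offset": [-41, 16, 0.5], "rot": [0, 0, -11.9], "gripper": 4.5}
    - {"offset": [-41, 16, 0.5], "rot": [0, 0, -11.9], "gripper": 4.5}
    - {"offset": [-41, 16, 0.5], "rot": [0, 0, -11.9], "gripper": 4.5}
    - {"offset": [-41, 16, 0.5], "rot": [0, 0, -11.9], "gripper": 4.5}
    - {"offset": [-41, 16, 0.5], "rot": [0, 0, -11.9], "gripper": 4.5}
    - {"offset": [-41, 16, 0.5], "rot": [0, 0, -11.9], "gripper": 4.5}

```text
time_s: 4.2
eef_pos: [458.0, -138.5, 216.7]
ee_rot: [-0.0, 0.725, 0.689, -0.0]
force: [0.8, 0.1, -1.1]
grip_width: 0.65
grip_force: 33.3
```

Run:
```python
from m import *
c=cam('wrist'); save(c,'w2'); s=sense(); print(s['eef_pos'],s['ee_rot'],s['grip_width'])
for n,lo,hi,z in [('mat',(0,0,150),(180,50,255),3),('orange',(5,120,120),(28,255,255),np.nan),('yellow',(28,90,120),(45,255,255),40)]:
    if z!=z: z=s['eef_pos'][2]-82+42
    for b in blobs(c,lo,hi,z,500,None,15): print(n,*b)
```

```text
[ 458.13543157 -138.31005931  216.81028125] [-2.25647333e-04  7.24788095e-01  6.88971818e-01 -2.11430646e-07] 0.6503337153437767
mat [431. 386.] [ 593.8 -417.9   33.7   63.     3.5]
mat [502. 162.] [ 638.8 -124.4   21.8   32.5   -1.9]
mat [114.  75.] [277.4 -28.8  37.  104.5   5.7]
mat [466.  50.] [591.6 -24.   70.1  83.9  -4.7]
orange [320. 282.] [ 457.2 -135.8   56.7   81.7   -2.9]
yellow [452. 191.] [ 573.9 -145.4   89.8  112.7   -2.9]
```

View pics/w2.png

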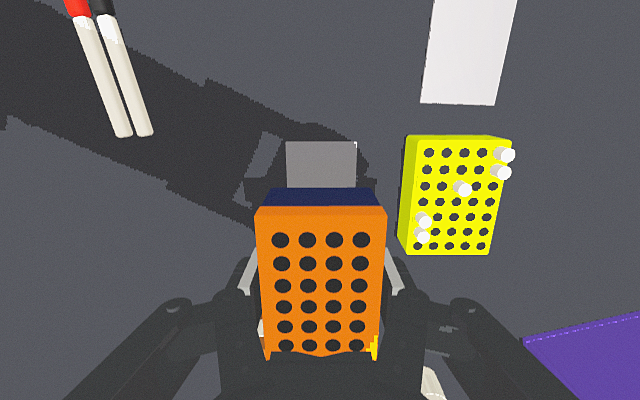

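The box is held square at about (320,282). The mat under it is partly hidden, but its far edge shows from (286,141) to (356,141). The pink area top left is pens.

Run:
```python
from m import *
c=cam('wrist')
g=cv2.cvtColor(c['color'],cv2.COLOR_RGB2GRAY)[:,:].astype(int)
print(g[130:150,320]); print(g[165,275:295],g[165,348:368]); print(g[150,275:295],g[150,348:368]) 
for u,v in [(285.5,141),(356.5,141),(285.5,180),(356.5,180)]: print(u,v,ray(c,u,v,3).round(1))
```

```text
[ 55  58  56  59  55  61  55  60  56  57  52  94 132 139 136 136 130 134
 138 137]
[ 61  61  58  60  55  53  60  59  59  55  47 143 142 137 136 138 135 140
 137 135] [137 139 136 139 133 137 139 149  72  55  61  57  60  57  61  54  63  59
  54  58]
[ 95  93  95  56  63  56  57  60  63  43  89 144 135 137 138 134 137 136
 135 136] [131 134 135 140 136 138 139 141 146  49  55  97  93  90  90  89  88  90
  88  92]
285.5 141 [426.5 -91.6   3. ]
356.5 141 [495.1 -95.    3. ]
285.5 180 [ 423.  -130.6    3. ]
356.5 180 [ 494.7 -134.2    3. ]
```

```bash
python3 g.py 459.2 -141 87 -3
```

```text
t 4.3 off [-0.27  0.11 12.99] rot [-0.  -0.   0.1] q [-0.54  0.3   1.75  0.    1.08 -0.49]
```

>>> step_arm:
  plan:
    - {"offset": [-0.27, 0.1, 4], "rot": [0, 0, 0], "gripper": 4.5}
    - {"offset": [-0.27, 0.1, 8], "rot": [0, 0, 0], "gripper": 4.5}
    - {"offset": [-0.27, 0.1, 10.5], "rot": [0, 0, 0], "gripper": 4.5}
    - {"offset": [-0.27, 0.1, 12], "rot": [0, 0, 0], "gripper": 4.5}
    - {"offset": [-0.27, 0.1, 12.7], "rot": [0, 0, 0], "gripper": 4.5}
    - {"offset": [-0.27, 0.1, 13], "rot": [0, 0, 0], "gripper": 4.5}
    - {"offset": [-0.27, 0.1, 13], "rot": [0, 0, 0], "gripper": 4.5}
    - {"offset": [-0.27, 0.1, 13], "rot": [0, 0, 0], "gripper": 4.5}

```text
time_s: 5.1
eef_pos: [459.5, -142.2, 87.7]
ee_rot: [0.001, 0.725, 0.689, 0.0]
force: [0.4, 0.5, -0.8]
grip_width: 0.652
grip_force: 33.3
```

>>> step_arm:
  plan:
    - {"offset": [0, 0, 0.1], "rot": [0, 0, 0], "gripper": 6.2}
    - {"offset": [0, 0, 0.1], "rot": [0, 0, 0], "gripper": 7}
    - {"offset": [0, 0, 0.1], "rot": [0, 0, 0], "gripper": 7.5}
    - {"offset": [0, 0, -0.5], "rot": [0, 0, 0], "gripper": 7.5}
    - {"offset": [0, 0, -5], "rot": [0, 0, 0], "gripper": 7.5}
    - {"offset": [0, 0, -10], "rot": [0, 0, 0], "gripper": 7.5}
    - {"offset": [0, 0, -15], "rot": [0, 0, 0], "gripper": 7.5}
    - {"offset": [0, 0, -18], "rot": [0, 0, 0], "gripper": 7.5}
    - {"offset": [0, 0, -18], "rot": [0, 0, 0], "gripper": 7.5}

```text
time_s: 6.0
eef_pos: [460.1, -142.6, 271.5]
ee_rot: [0.004, 0.725, 0.689, 0.001]
force: [0.4, -1.3, -0.2]
grip_width: 0.881
grip_force: 0.0
```

Run:
```python
from m import *
from g import go
c=cam('wrist'); save(c,'w3'); s=sense(); print(s['eef_pos'],s['force'])
for n,lo,hi,z in [('mat',(0,0,90),(180,50,255),3),('orange',(5,120,120),(28,255,255),45),('yellow',(28,90,120),(45,255,255),40)]:
    for b in blobs(c,lo,hi,z,800,None,15): print(n,*b)
go(540,365,230,10.4)
```

```text
[ 459.41975713 -142.28640996  268.83236573] [ 0.32011826 -0.4129352   0.37523816]
mat [178. 385.] [ 212.8 -468.    75.6   79.1   -3.6]
mat [462. 384.] [ 679.7 -492.8   78.6   88.3   -3.3]
mat [278. 179.] [ 393.  -202.7  523.9  970.3  -85.5]
orange [268. 315.] [ 385.3 -316.6   44.2  107.8  -12. ]
orange [318. 180.] [ 459.6 -142.5   56.1   82.4   -2.7]
yellow [427. 173.] [ 574.9 -146.    88.1  112.    -3. ]
t 6.0 off [51.09  5.39  3.8 ] rot [  0.2   0.1 -13.4] q [-0.54  0.25  1.68 -0.    1.21 -0.49]
```

View pics/w3.png

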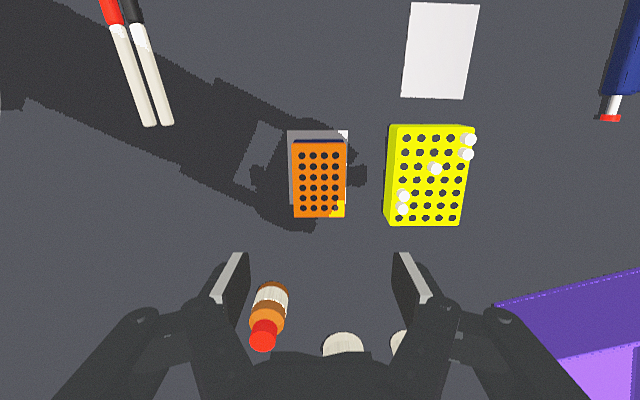

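The box is at (318,180), square on its mat, with an even margin that is slightly larger on the far +y side. Next is the refill.

>>> step_arm:
  plan:
    - {"offset": [52.5, 9, 3.8], "rot": [0, 0, -13.3], "gripper": 8}
    - {"offset": [52.5, 9, 3.8], "rot": [0, 0, -13.3], "gripper": 8}
    - {"offset": [52.5, 9, 3.8], "rot": [0, 0, -13.3], "gripper": 8}
    - {"offset": [52.5, 9, 3.8], "rot": [0, 0, -13.3], "gripper": 8}
    - {"offset": [52.5, 9, 3.8], "rot": [0, 0, -13.3], "gripper": 8}
    - {"offset": [52.5, 9, 3.8], "rot": [0, 0, -13.3], "gripper": 8}
    - {"offset": [52.5, 9, 3.8], "rot": [0, 0, -13.3], "gripper": 8}
    - {"offset": [52.5, 9, 3.8], "rot": [0, 0, -13.3], "gripper": 8}
    - {"offset": [52.5, 9, 3.8], "rot": [0, 0, -13.3], "gripper": 8}
    - {"offset": [52.5, 9, 3.8], "rot": [0, 0, -13.3], "gripper": 8}
    - {"offset": [52.5, 9, 3.8], "rot": [0, 0, -13.3], "gripper": 8}
    - {"offset": [52.5, 9, 3.8], "rot": [0, 0, -13.3], "gripper": 8}

```text
time_s: 7.25
eef_pos: [575.3, 381.0, 225.5]
ee_rot: [-0.001, 0.639, 0.769, -0.002]
force: [-0.7, -1.1, -0.2]
grip_width: 0.936
grip_force: 0.0
```

Run:
```python
from m import *
c=cam('wrist'); s=sense(); print(s['eef_pos'],s['joints'])
np.save('c4.npy',c,allow_pickle=True)
hsv=cv2.cvtColor(c['color'],cv2.COLOR_RGB2HSV)
for n,lo,hi,z in [('pink',(160,30,120),(179,255,255),24),('pinktop',(160,30,120),(179,130,255),24)]:
    for b in blobs(c,lo,hi,z,800,None,15): print(n,*b)
save(c,'w4')
```

```text
[575.56799759 378.87495502 226.07494411] [ 4.12581363e-01  7.44722726e-01  1.02095836e+00 -3.07243317e-05
  1.37976625e+00  2.30086671e-01]
pink [327. 178.] [579.  390.8  52.9  79.1  10.6]
pinktop [327. 178.] [579.  390.8  52.9  79.1  10.6]
```

View pics/w4.png

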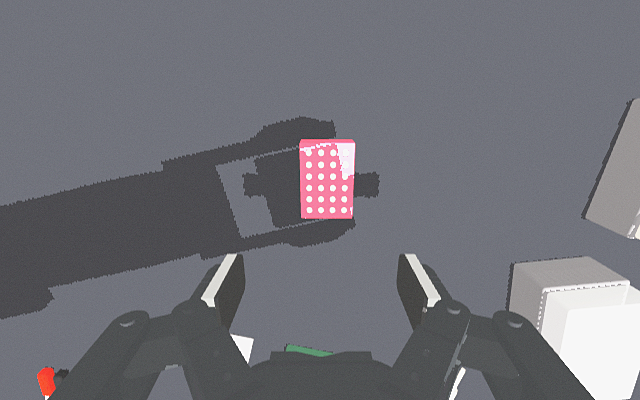

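The refill is at (327,178), with the top face fully visible and the fingers clear of it.

```bash
python3 g.py 578.7 389.3 76.5 10.6
```

```text
t 7.3 off [ 0.98  0.55 14.95] rot [-0.2  0.1 -0.1] q [ 0.41  0.74  1.02 -0.    1.38  0.23]
```

>>> step_arm:
  plan:
    - {"offset": [1, 0.55, 5], "rot": [0, 0, 0], "gripper": 8}
    - {"offset": [1, 0.55, 9], "rot": [0, 0, 0], "gripper": 8}
    - {"offset": [1, 0.55, 12], "rot": [0, 0, 0], "gripper": 8}
    - {"offset": [1, 0.55, 14], "rot": [0, 0, 0], "gripper": 8}
    - {"offset": [1, 0.55, 14.95], "rot": [0, 0, 0], "gripper": 8}
    - {"offset": [1, 0.55, 14.95], "rot": [0, 0, 0], "gripper": 8}
    - {"offset": [1, 0.55, 14.95], "rot": [0, 0, 0], "gripper": 7}
    - {"offset": [1, 0.55, 14.95], "rot": [0, 0, 0], "gripper": 4.2}
    - {"offset": [1, 0.55, 14.95], "rot": [0, 0, 0], "gripper": 4.2}
    - {"offset": [1, 0.55, 14.95], "rot": [0, 0, 0], "gripper": 4.2}
    - {"offset": [1, 0.55, 14.95], "rot": [0, 0, 0], "gripper": 4.2}
    - {"offset": [1, 0.55, 14.95], "rot": [0, 0, 0], "gripper": 4.2}
  squeeze: 25

```text
time_s: 8.5
eef_pos: [580.5, 388.4, 81.0]
ee_rot: [0.001, 0.641, 0.768, 0.001]
force: [0.3, -1.3, 5.6]
grip_width: 0.599
grip_force: 27.6
```

>>> step_arm:
  plan:
    - {"offset": [0, 0, -3], "rot": [0, 0, 0], "gripper": 4.2}
    - {"offset": [0, 0, -8], "rot": [0, 0, 0], "gripper": 4.2}
    - {"offset": [0, 0, -13], "rot": [0, 0, 0], "gripper": 4.2}
    - {"offset": [0, 0, -15], "rot": [0, 0, 0], "gripper": 4.2}
    - {"offset": [0, 0, -15], "rot": [0, 0, 0], "gripper": 4.2}

```text
time_s: 9.0
eef_pos: [580.6, 388.7, 233.8]
ee_rot: [0.002, 0.641, 0.768, 0.003]
force: [0.3, -0.4, -0.5]
grip_width: 0.604
grip_force: 26.8
```

```bash
python3 g.py 459.5 -90 225 -2.8; python3 -c "
from h import *
print(sense()['grip_width'],sense()['grip_force'],sense()['eef_pos'])"
```

```text
t 9.0 off [-44.93 -20.5    0.66] rot [ 0.4 -0.1 13.1] q [0.42 0.76 0.98 0.   1.4  0.24]
0.6037519982897153 26.817113757133484 [580.63980854 388.69780243 233.84134814]
```

>>> step_arm:
  plan:
    - {"offset": [-54.8, -22.3, 0.7], "rot": [0, 0, 13.2], "gripper": 4.2}
    - {"offset": [-54.8, -22.3, 0.7], "rot": [0, 0, 13.2], "gripper": 4.2}
    - {"offset": [-54.8, -22.3, 0.7], "rot": [0, 0, 13.2], "gripper": 4.2}
    - {"offset": [-54.8, -22.3, 0.7], "rot": [0, 0, 13.2], "gripper": 4.2}
    - {"offset": [-54.8, -22.3, 0.7], "rot": [0, 0, 13.2], "gripper": 4.2}
    - {"offset": [-54.8, -22.3, 0.7], "rot": [0, 0, 13.2], "gripper": 4.2}
    - {"offset": [-54.8, -22.3, 0.7], "rot": [0, 0, 13.2], "gripper": 4.2}
    - {"offset": [-54.8, -22.3, 0.7], "rot": [0, 0, 13.2], "gripper": 4.2}
    - {"offset": [-54.8, -22.3, 0.7], "rot": [0, 0, 13.2], "gripper": 4.2}
    - {"offset": [-54.8, -22.3, 0.7], "rot": [0, 0, 13.2], "gripper": 4.2}
    - {"offset": [-54.8, -22.3, 0.7], "rot": [0, 0, 13.2], "gripper": 4.2}
    - {"offset": [-54.8, -22.3, 0.7], "rot": [0, 0, 13.2], "gripper": 4.2}

```text
time_s: 10.2
eef_pos: [457.4, -192.8, 221.3]
ee_rot: [-0.001, 0.725, 0.689, -0.0]
force: [0.7, 1.1, 0.2]
grip_width: 0.599
grip_force: 26.8
```

>>> step_arm:
  plan:
    - {"offset": [0, 0, 0], "rot": [0, 0, 0], "gripper": 4.2}
    - {"offset": [0, 0, 0], "rot": [0, 0, 0], "gripper": 4.2}
    - {"offset": [0, 0, 0], "rot": [0, 0, 0], "gripper": 4.2}

```text
time_s: 10.5
eef_pos: [458.6, -189.8, 221.7]
ee_rot: [-0.001, 0.724, 0.689, -0.0]
force: [-0.4, 0.4, -0.2]
grip_width: 0.606
grip_force: 26.8
```

Run:
```python
from m import *
c=cam('wrist'); s=sense(); print(s['eef_pos'],s['ee_rot'],s['grip_width'])
for n,lo,hi,z in [('pink',(160,30,80),(179,255,255),s['eef_pos'][2]-80.5+24),('orange',(5,120,120),(28,255,255),45),('mat',(0,0,90),(180,40,150),3),('matb',(0,0,150),(180,40,255),3)]:
    for b in blobs(c,lo,hi,z,500,None,11): print(n,*b)
save(c,'w5')
```

```text
[ 458.78077464 -189.65747934  221.94935846] [-5.17402143e-04  7.24164664e-01  6.89626906e-01 -4.34588005e-05] 0.5956589122550846
pink [318. 262.] [ 456.2 -184.6   57.1   82.9   -2.8]
orange [319. 141.] [ 459.6 -141.7   56.1   76.2   -2.8]
matb [432. 376.] [ 591.3 -456.3   48.2   84.9   20.9]
matb [346. 345.] [ 479.9 -401.3   30.1   59.5  -84.5]
matb [318.  93.] [ 459.9 -104.9   22.2   69.1   87.2]
matb [508.  98.] [ 638.1 -114.7   21.2   31.2   -2.2]
matb [464.  21.] [589.6 -48.8  34.3  69.7  85.6]
matb [110.  37.] [279.3 -47.6  37.5  65.5   4.4]
```

View pics/w5.png

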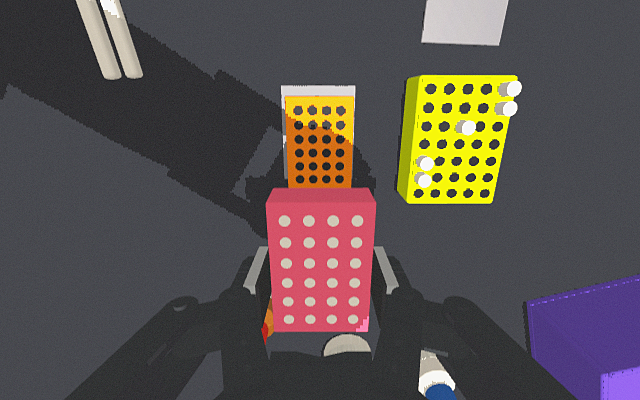

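The held refill is at (318,262) and the box on its mat is at (319,141). I'll use depth to check whether the refill is level in the grip.

Run:
```python
from m import *
c=cam('wrist'); P=cloud(c)
hsv=cv2.cvtColor(c['color'],cv2.COLOR_RGB2HSV)
def fit(m,n):
    q=P[m]; q=q[~np.isnan(q[:,0])]; A=np.c_[q[:,:2]-q[:,:2].mean(0),np.ones(len(q))]
    for _ in range(4):
        k=np.linalg.lstsq(A,q[:,2],rcond=None)[0]; r=abs(A@k-q[:,2]); g=r<4; q=q[g];A=A[g]
    print(n,len(q),'center',q.mean(0).round(1),'slope xy deg',np.degrees(np.arctan(k[:2])).round(2),'z',k[2].round(1), 'range',q.min(0).round(1),q.max(0).round(1))
v,u=np.mgrid[0:400,0:640]
fit((u>275)&(u<362)&(v>212)&(v<318),'refill')
fit((u>292)&(u<348)&(v>102)&(v<180),'box')
fit((u>425)&(u<500)&(v>80)&(v<190),'rack')
fit((u>60)&(u<200)&(v>130)&(v<170),'table')
q=P[250,255:385]; print(hsv[250,255:385:6]); print(np.c_[np.arange(255,385),q][::4].round(0)[:,[0,1,2,3]].tolist())
```

```text
refill 8999 center [ 457.9 -184.6  165.6] slope xy deg [-0.1   0.06] z 165.6 range [ 433.4 -218.1  163.3] [ 479.4 -154.5  167.6]
box 4215 center [ 460.6 -139.8   45.7] slope xy deg [-0.05  0.02] z 45.7 range [ 435.4 -173.6   43.4] [ 483.8 -107.9   48.8]
rack 7567 center [ 582.  -141.2   40.8] slope xy deg [-0.03  0.04] z 40.8 range [ 547.7 -190.7   38.4] [617.5 -96.4  44.6]
table 5395 center [ 269.3 -145.5    0.5] slope xy deg [0.03 0.07] z 0.5 range [ 193.5 -168.1   -2.1] [ 342.2 -123.7    3.3]
[[105  13  79]
 [ 23   7 144]
 [ 74  28 102]
 [175 155 216]
 [176 152 217]
 [175 155 217]
 [175 160 214]
 [175 158 214]
 [175 162 214]
 [175 161 214]
 [176 155 215]
 [175 156 214]
 [174 158 215]
 [175 156 216]
 [175 155 216]
 [175 160 214]
 [175 155 217]
 [175 161 214]
 [176 154 215]
 [175 164 215]
 [ 30   7 149]
 [ 30   5 140]]
[[255.0, 381.0, -264.0, -0.0], [259.0, 428.0, -177.0, 161.0], [263.0, 430.0, -177.0, 160.0], [267.0, 432.0, -177.0, 160.0], [271.0, 435.0, -174.0, 166.0], [275.0, 437.0, -174.0, 166.0], [279.0, 439.0, -174.0, 166.0], [283.0, 441.0, -175.0, 166.0], [287.0, 443.0, -175.0, 165.0], [291.0, 445.0, -175.0, 166.0], [295.0, 447.0, -175.0, 166.0], [299.0, 449.0, -175.0, 165.0], [303.0, 451.0, -175.0, 166.0], [307.0, 453.0, -175.0, 166.0], [311.0, 455.0, -175.0, 166.0], [315.0, 457.0, -176.0, 165.0], [319.0, 459.0, -176.0, 165.0], [323.0, 461.0, -175.0, 166.0], [327.0, 463.0, -176.0, 165.0], [331.0, 464.0, -176.0, 166.0], [335.0, 466.0, -176.0, 165.0], [339.0, 468.0, -176.0, 166.0], [343.0, 470.0, -177.0, 165.0], [347.0, 472.0, -176.0, 165.0], [351.0, 474.0, -177.0, 165.0], [355.0, 476.0, -177.0, 165.0], [359.0, 478.0, -176.0, 166.0], [363.0, 480.0, -177.0, 165.0], [367.0, 482.0, -176.0, 166.0], [371.0, 484.0, -177.0, 165.0], [375.0, 487.0, -180.0, 160.0], [379.0, 489.0, -180.0, 160.0], [383.0, 491.0, -180.0, 161.0]]
```

```bash
cat >> m.py <<'E'
def rect(c,lo,hi,z0,z1,roi=None):
    "rectangle in xy of coloured points with heights in z0..z1"
    P=cloud(c); hsv=cv2.cvtColor(c['color'],cv2.COLOR_RGB2HSV); m=(cv2.inRange(hsv,lo,hi)>0)&(P[...,2]>z0)&(P[...,2]<z1)
    m=cv2.morphologyEx(m.astype(np.uint8),cv2.MORPH_CLOSE,np.ones((9,9)))
    n,l,st,_=cv2.connectedComponentsWithStats(m); out=[]
    for i in range(1,n):
        if st[i,4]<300: continue
        q=P[(l==i)&(abs(P[...,2]-(z0+z1)/2)<(z1-z0)/2+2)][:,:2]
        (x,y),(w,h),a=cv2.minAreaRect(q.astype(np.float32))
        if w>h: w,h,a=h,w,a+90
        out.append(np.round([x,y,w,h,(a+90)%180-90,*st[i,:4]],1))
    return out
E
python3 - <<'E'
from m import *
from g import go
c=cam('wrist'); print(sense()['eef_pos'])
print(rect(c,(160,30,80),(179,255,255),163,169)); print(rect(c,(5,120,120),(28,255,255),42,49))
go(460.5,-142,126.5,-2.8)
E
```

```text
[ 458.92451172 -189.74217166  222.23712165]
[array([ 458.6, -188.5,   52.7,   77.1,   -2.8,  265. ,  200. ,  112. ,
        132. ])]
[array([ 459.5, -142.2,   55.9,   75.7,   -2.7,  284. ,   97. ,   70. ,
         91. ])]
t 10.7 off [ 4.77 -0.07  9.57] rot [-0. -0.  0.] q [-0.63  0.33  1.7   0.    1.11 -0.58]
```

>>> step_arm:
  plan:
    - {"offset": [4.5, -0.13, 2], "rot": [0, 0, 0], "gripper": 4.2}
    - {"offset": [4.5, -0.13, 5], "rot": [0, 0, 0], "gripper": 4.2}
    - {"offset": [4.5, -0.13, 7.5], "rot": [0, 0, 0], "gripper": 4.2}
    - {"offset": [4.5, -0.13, 8.8], "rot": [0, 0, 0], "gripper": 4.2}
    - {"offset": [4.5, -0.13, 9.4], "rot": [0, 0, 0], "gripper": 4.2}
    - {"offset": [4.5, -0.13, 9.6], "rot": [0, 0, 0], "gripper": 4.2}
    - {"offset": [4.5, -0.13, 9.6], "rot": [0, 0, 0], "gripper": 4.2}
    - {"offset": [4.5, -0.13, 9.6], "rot": [0, 0, 0], "gripper": 4.2}

```text
time_s: 11.45
eef_pos: [460.0, -145.9, 127.1]
ee_rot: [0.001, 0.725, 0.689, 0.0]
force: [-1.1, 0.6, -1.4]
grip_width: 0.599
grip_force: 26.8
```

>>> step_arm:
  plan:
    - {"offset": [0.1, 0, 0.15], "rot": [0, 0, 0], "gripper": 4.2}
    - {"offset": [0.1, 0, 0.15], "rot": [0, 0, 0], "gripper": 4.2}
    - {"offset": [0.1, 0, 0.15], "rot": [0, 0, 0], "gripper": 5.4}
    - {"offset": [0.1, 0, 0.15], "rot": [0, 0, 0], "gripper": 6}
    - {"offset": [0.1, 0, 0], "rot": [0, 0, 0], "gripper": 6.8}
    - {"offset": [0.1, 0, -1], "rot": [0, 0, 0], "gripper": 7.5}
    - {"offset": [0.1, 0, -6], "rot": [0, 0, 0], "gripper": 7.5}
    - {"offset": [0.1, 0, -11], "rot": [0, 0, 0], "gripper": 7.5}
    - {"offset": [0.1, 0, -14], "rot": [0, 0, 0], "gripper": 7.5}
    - {"offset": [0.1, 0, -14], "rot": [0, 0, 0], "gripper": 7.5}

```text
time_s: 12.45
eef_pos: [460.7, -145.3, 271.2]
ee_rot: [0.004, 0.725, 0.689, 0.001]
force: [0.0, 0.3, -0.9]
grip_width: 0.882
grip_force: 0.0
```

Run:
```python
from m import *
from g import go
c=cam('wrist'); save(c,'w6'); print(sense()['eef_pos'],sense()['time_s'])
print(rect(c,(160,30,80),(179,255,255),64,74)); print(rect(c,(5,120,120),(28,255,255),42,49)); print(rect(c,(0,0,160),(180,30,255),1,8))
go(385,-315,250,-45)
go(573,-411,250,-45)
```

```text
[ 460.05881848 -144.90558755  268.54467762] 12.5
[array([ 460.2, -144.3,   52.2,   76. ,   -2.7,  291. ,  148. ,   55. ,
         76. ])]
[]
[array([592. , -20.1,  70.4,  92.2,  -5. , 400. ,   0. ,  80. ,  97. ])]
t 12.5 off [-17.36  -6.65   1.87] rot [ 0.3  0.  42.1] q [-0.55  0.25  1.68  0.    1.21 -0.5 ]
t 12.5 off [-26.    12.61   1.96] rot [ 0.3  0.  42.1] q [-0.55  0.25  1.68  0.    1.21 -0.5 ]
```

View pics/w6.png

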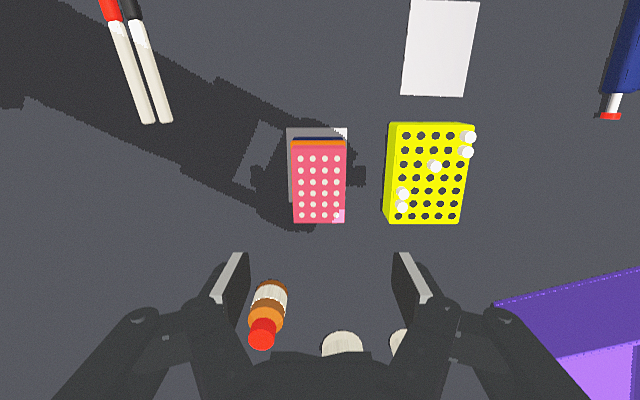

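The refill sits square on the box at (319,186), centred within about 2 mm. The mid mat shows fully at (440,48). The red bottle is at (265,315).

>>> step_arm:
  plan:
    - {"offset": [-17.3, -6.6, 1.9], "rot": [0, 0, 30], "gripper": 7.5}
    - {"offset": [-17.3, -6.6, 1.9], "rot": [0, 0, 30], "gripper": 7.5}
    - {"offset": [-17.3, -6.6, 1.9], "rot": [0, 0, 30], "gripper": 7.5}
    - {"offset": [-17.3, -6.6, 1.9], "rot": [0, 0, 30], "gripper": 7.5}
    - {"offset": [-17.3, -6.6, 1.9], "rot": [0, 0, 30], "gripper": 7.5}
    - {"offset": [-17.3, -6.6, 1.9], "rot": [0, 0, 30], "gripper": 7.5}
    - {"offset": [-17.3, -6.6, 1.9], "rot": [0, 0, 30], "gripper": 7.5}
    - {"offset": [-17.3, -6.6, 1.9], "rot": [0, 0, 30], "gripper": 7.5}

```text
time_s: 13.3
eef_pos: [385.6, -313.2, 247.3]
ee_rot: [-0.0, 0.878, 0.479, 0.0]
force: [0.5, 0.3, -0.2]
grip_width: 0.879
grip_force: 0.0
```

Run:
```python
from m import *
from g import go
c=cam('wrist'); save(c,'w7'); print(sense()['eef_pos'],sense()['time_s'])
P=cloud(c); print(np.nanmax(P[100:250,280:360,2]))
print(rect(c,(0,120,80),(6,255,255),79,90)); print(rect(c,(100,120,80),(125,255,255),79,150))
for b in rect(c,(0,120,80),(6,255,255),79,90): go(b[0],b[1],98,-33)
```

```text
[ 385.54718502 -313.35626381  247.41705982] 13.35
86.52034105769832
[array([ 385.7, -315.4,   28.3,   29.4,  -31.1,  306. ,  187. ,   34. ,
         34. ])]
[array([ 478.5, -406.7,   19.6,   40.9,  -77.8,  455. ,  224. ,   59. ,
         51. ]), array([ 568.3, -497.6,   29.4,   41.2,  -42.8,  588. ,  246. ,   52. ,
         59. ])]
t 13.3 off [-0.16  0.13 14.94] rot [-0.  -0.   0.2] q [-0.92  0.3   1.66  0.    1.17 -0.35]
```

View pics/w7.png

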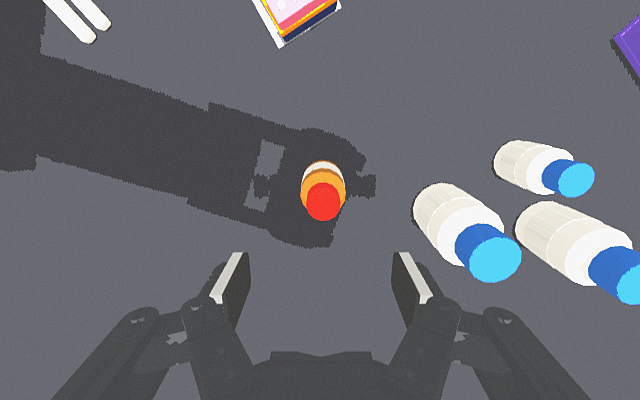

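The red cap is at (323,201), between the open fingers. The small blue bottle's cap is at (576,180), beside the two larger ones.

>>> step_arm:
  plan:
    - {"offset": [-0.16, 0.13, 5], "rot": [0, 0, 0], "gripper": 8}
    - {"offset": [-0.16, 0.13, 9], "rot": [0, 0, 0], "gripper": 8}
    - {"offset": [-0.16, 0.13, 12], "rot": [0, 0, 0], "gripper": 8}
    - {"offset": [-0.16, 0.13, 14.5], "rot": [0, 0, 0], "gripper": 8}
    - {"offset": [-0.16, 0.13, 15.3], "rot": [0, 0, 0], "gripper": 8}
    - {"offset": [-0.16, 0.13, 15.3], "rot": [0, 0, 0], "gripper": 6.5}
    - {"offset": [-0.16, 0.13, 15.3], "rot": [0, 0, 0], "gripper": 5.5}
    - {"offset": [-0.16, 0.13, 15.3], "rot": [0, 0, 0], "gripper": 4.5}
    - {"offset": [-0.16, 0.13, 15.3], "rot": [0, 0, 0], "gripper": 3.5}
    - {"offset": [-0.16, 0.13, 15.3], "rot": [0, 0, 0], "gripper": 3.5}
    - {"offset": [-0.16, 0.13, 15.3], "rot": [0, 0, 0], "gripper": 3.5}
    - {"offset": [-0.16, 0.13, 15.3], "rot": [0, 0, 0], "gripper": 3.5}
  squeeze: 25

```text
time_s: 14.55
eef_pos: [385.7, -316.7, 95.8]
ee_rot: [0.001, 0.878, 0.478, 0.0]
force: [-0.4, 1.2, 5.5]
grip_width: 0.511
grip_force: 25.0
```

>>> step_arm:
  plan:
    - {"offset": [0, 0, -4], "rot": [0, 0, 0], "gripper": 3.5}
    - {"offset": [0, 0, -9], "rot": [0, 0, 0], "gripper": 3.5}
    - {"offset": [0, 0, -13], "rot": [0, 0, 0], "gripper": 3.5}
    - {"offset": [0, 0, -13], "rot": [0, 0, 0], "gripper": 3.5}

```text
time_s: 14.95
eef_pos: [386.4, -317.6, 230.2]
ee_rot: [0.006, 0.878, 0.478, 0.001]
force: [-0.4, 0.2, -1.0]
grip_width: 0.502
grip_force: 26.4
```

```bash
python3 g.py 489 100 220 -10; python3 -c "
from h import *
print(sense()['grip_width'],sense()['grip_force'],sense()['eef_pos'])"
```

```text
t 14.9 off [ 40.64 -14.06   0.72] rot [  0.5   0.3 -22.9] q [-0.92  0.33  1.68  0.    1.12 -0.35]
0.5024070852621931 26.375158487353474 [ 386.43063657 -317.55580964  230.2401088 ]
```

>>> step_arm:
  plan:
    - {"offset": [38.1, -12.4, 0.7], "rot": [0, 0, -23], "gripper": 3.5}
    - {"offset": [38.1, -12.4, 0.7], "rot": [0, 0, -23], "gripper": 3.5}
    - {"offset": [38.1, -12.4, 0.7], "rot": [0, 0, -23], "gripper": 3.5}
    - {"offset": [38.1, -12.4, 0.7], "rot": [0, 0, -23], "gripper": 3.5}
    - {"offset": [38.1, -12.4, 0.7], "rot": [0, 0, -23], "gripper": 3.5}
    - {"offset": [38.1, -12.4, 0.7], "rot": [0, 0, -23], "gripper": 3.5}
    - {"offset": [38.1, -12.4, 0.7], "rot": [0, 0, -23], "gripper": 3.5}
    - {"offset": [38.1, -12.4, 0.7], "rot": [0, 0, -23], "gripper": 3.5}
    - {"offset": [38.1, -12.4, 0.7], "rot": [0, 0, -23], "gripper": 3.5}
    - {"offset": [38.1, -12.4, 0.7], "rot": [0, 0, -23], "gripper": 3.5}
    - {"offset": [38.1, -12.4, 0.7], "rot": [0, 0, -23], "gripper": 3.5}
    - {"offset": [38.1, -12.4, 0.7], "rot": [0, 0, -23], "gripper": 3.5}

```text
time_s: 16.15
eef_pos: [488.0, 69.7, 217.4]
ee_rot: [0.0, 0.766, 0.643, -0.0]
force: [0.0, -0.4, -1.0]
grip_width: 0.505
grip_force: 26.3
```

Run:
```python
from m import *
from g import go
c=cam('wrist'); save(c,'w8'); print(sense()['eef_pos'],sense()['time_s'])
z=sense()['eef_pos'][2]-96+84; print('cap z',z)
print(rect(c,(0,120,80),(6,255,255),z-6,z+6)); print(rect(c,(0,0,90),(180,45,255),1,8))
for b in blobs(c,(0,0,110),(180,45,255),3,1500,None,5): print(*b)
```

```text
[487.98913663  69.79301989 217.43389772] 16.2
cap z 205.4338977241685
[array([489.6,  75.6,  21.6,  29.4,  72.1, 280. , 297. ,  82. ,  60. ])]
[array([616.2,  65.7, 385.4, 841.7,  53.7,   0. ,   0. , 640. , 400. ]), array([416.5,  66.1,  26.1,  81.9,  -2.5, 236. , 160. ,  38. ,  77. ]), array([346.7, -13.9,  67.6, 126.1,  82.4, 151. , 249. , 114. ,  55. ]), array([121.6, -60.3, 156.7, 303.6, -57.8,   0. , 256. , 154. , 144. ]), array([ 302. , -172.2,   37.9,  110.7,  -44.9,  185. ,  349. ,   43. ,
         51. ])]
[ 16. 332.] [ 83.8 -60.3  42.2 155.8 -29.8]
[150. 285.] [276.  -21.5  41.5  84.3   6.4]
[429. 244.] [592.2 -21.   70.3  91.6  -4.8]
[314. 134.] [490.  118.4  70.   90.7  -3.8]
```

View pics/w8.png

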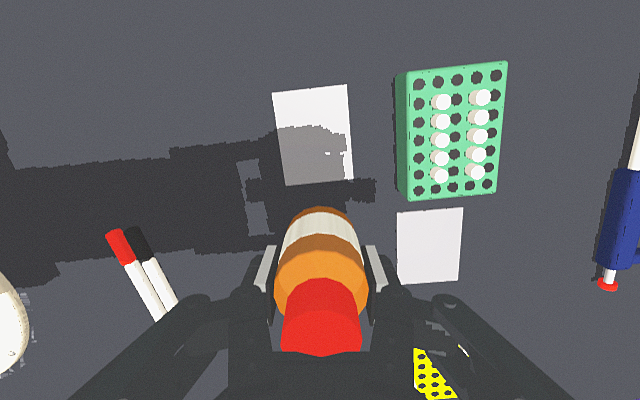

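The bottle is held upright at (320,290). The green rack's mat is fully visible at (314,134), centre (490,118), and the mid mat is at (429,244), centre (592,-21).

```bash
python3 g.py 489.2 117 99.5 -10
```

```text
t 16.2 off [ 4.67 -0.7  11.79] rot [ 0.  0. -0.] q [-0.1   0.33  1.71 -0.    1.1   0.08]
```

>>> step_arm:
  plan:
    - {"offset": [4.67, -0.7, 2], "rot": [0, 0, 0], "gripper": 3.5}
    - {"offset": [4.67, -0.7, 6], "rot": [0, 0, 0], "gripper": 3.5}
    - {"offset": [4.67, -0.7, 9], "rot": [0, 0, 0], "gripper": 3.5}
    - {"offset": [4.67, -0.7, 10.8], "rot": [0, 0, 0], "gripper": 3.5}
    - {"offset": [4.67, -0.7, 11.5], "rot": [0, 0, 0], "gripper": 3.5}
    - {"offset": [4.67, -0.7, 11.8], "rot": [0, 0, 0], "gripper": 3.5}
    - {"offset": [4.67, -0.7, 11.8], "rot": [0, 0, 0], "gripper": 3.5}
    - {"offset": [4.67, -0.7, 11.8], "rot": [0, 0, 0], "gripper": 3.5}

```text
time_s: 17.0
eef_pos: [489.7, 118.0, 100.4]
ee_rot: [0.001, 0.766, 0.643, 0.001]
force: [-1.0, 0.2, -1.2]
grip_width: 0.506
grip_force: 26.3
```

>>> step_arm:
  plan:
    - {"offset": [0, 0, 0.15], "rot": [0, 0, 0], "gripper": 3.5}
    - {"offset": [0, 0, 0.15], "rot": [0, 0, 0], "gripper": 3.5}
    - {"offset": [0, 0, 0.15], "rot": [0, 0, 0], "gripper": 4.6}
    - {"offset": [0, 0, 0.15], "rot": [0, 0, 0], "gripper": 5.5}
    - {"offset": [0, 0, 0.15], "rot": [0, 0, 0], "gripper": 6.5}
    - {"offset": [0, 0, 0], "rot": [0, 0, 0], "gripper": 7.5}
    - {"offset": [0, 0, -3], "rot": [0, 0, 0], "gripper": 8}
    - {"offset": [0, 0, -8], "rot": [0, 0, 0], "gripper": 8}
    - {"offset": [0, 0, -13], "rot": [0, 0, 0], "gripper": 8}
    - {"offset": [0, 0, -16], "rot": [0, 0, 0], "gripper": 8}
    - {"offset": [0, 0, -16], "rot": [0, 0, 0], "gripper": 8}

```text
time_s: 18.1
eef_pos: [490.3, 118.3, 263.7]
ee_rot: [0.003, 0.765, 0.644, 0.003]
force: [-0.5, -0.1, -0.7]
grip_width: 0.938
grip_force: 0.0
```

Run:
```python
from m import *
from g import go
c=cam('wrist'); save(c,'w9'); print(sense()['eef_pos'],sense()['time_s'])
print(rect(c,(0,120,80),(6,255,255),80,95))
go(560,-395,250,-45)
```

```text
[489.53177333 118.23223098 260.98981136] 18.15
[array([489.9, 119.7,  28.8,  28.9,  49.7, 302. , 179. ,  33. ,  34. ])]
t 18.1 off [-49.35  15.75   1.12] rot [ 0.2 -0.1 35.1] q [ 0.    0.3   1.63 -0.    1.21  0.18]
```

The red bottle is upright and within 2 mm of its mat's centre. Now the small blue bottle.

>>> step_arm:
  plan:
    - {"offset": [-49.3, 15.7, 1], "rot": [0, 0, 35], "gripper": 7}
    - {"offset": [-49.3, 15.7, 1], "rot": [0, 0, 35], "gripper": 7}
    - {"offset": [-49.3, 15.7, 1], "rot": [0, 0, 35], "gripper": 7}
    - {"offset": [-49.3, 15.7, 1], "rot": [0, 0, 35], "gripper": 7}
    - {"offset": [-49.3, 15.7, 1], "rot": [0, 0, 35], "gripper": 7}
    - {"offset": [-49.3, 15.7, 1], "rot": [0, 0, 35], "gripper": 7}
    - {"offset": [-49.3, 15.7, 1], "rot": [0, 0, 35], "gripper": 7}
    - {"offset": [-49.3, 15.7, 1], "rot": [0, 0, 35], "gripper": 7}
    - {"offset": [-49.3, 15.7, 1], "rot": [0, 0, 35], "gripper": 7}
    - {"offset": [-49.3, 15.7, 1], "rot": [0, 0, 35], "gripper": 7}
    - {"offset": [-49.3, 15.7, 1], "rot": [0, 0, 35], "gripper": 7}
    - {"offset": [-49.3, 15.7, 1], "rot": [0, 0, 35], "gripper": 7}

```text
time_s: 19.35
eef_pos: [558.4, -396.7, 246.2]
ee_rot: [-0.002, 0.924, 0.382, -0.001]
force: [0.9, 0.3, -0.2]
grip_width: 0.82
grip_force: 0.0
```

Run:
```python
from m import *
from g import go
c=cam('wrist'); save(c,'w10'); print(sense()['eef_pos'],sense()['time_s'])
for z0,z1 in ((80,90),(90,105),(105,130)): print(z0,rect(c,(85,80,80),(125,255,255),z0,z1))
```

```text
[ 558.74135441 -394.8591773   246.93365578] 19.4
80 [array([ 574.3, -411.1,   29. ,   29.3,  -24.9,  330. ,  184. ,   35. ,
         35. ])]
90 [array([ 491.1, -412.3,   18.7,   40.5,   29.9,  256. ,  258. ,   45. ,
         26. ])]
105 [array([ 586.4, -504.4,   15.1,   37.5,  -10.3,  417. ,  262. ,   36. ,
         38. ]), array([ 482. , -419.2,   38.4,   41.4,  -56.2,  251. ,  267. ,   49. ,
         50. ])]
```

View pics/w10.png

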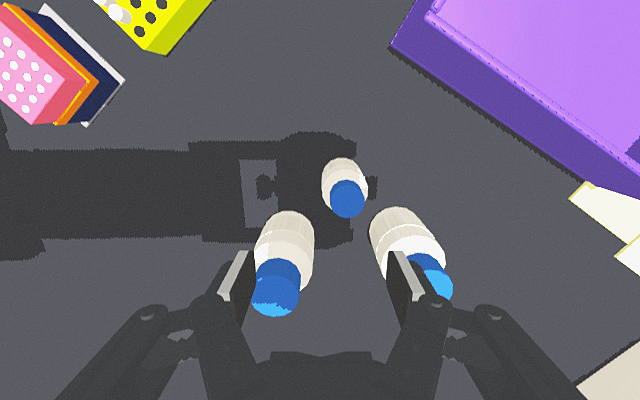

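The small blue cap is at (347,198), world (574,-411). The larger bottles' caps are at (277,290) and (435,280), both clear of the fingers' closing line.

```bash
python3 g.py 574 -410.8 97 -45
```

```text
t 19.4 off [-0.05  2.26 14.99] rot [-0.2 -0.   0. ] q [-0.79  0.72  1.01  0.    1.41 -0.  ]
```

>>> step_arm:
  plan:
    - {"offset": [0, 2.26, 3], "rot": [0, 0, 0], "gripper": 7}
    - {"offset": [0, 2.26, 6], "rot": [0, 0, 0], "gripper": 7}
    - {"offset": [0, 2.26, 6], "rot": [0, 0, 0], "gripper": 7}
    - {"offset": [0, 2.26, 6], "rot": [0, 0, 0], "gripper": 7}

```text
time_s: 19.8
eef_pos: [575.5, -409.3, 189.9]
ee_rot: [-0.0, 0.923, 0.384, -0.0]
force: [1.0, -0.0, 0.6]
grip_width: 0.82
grip_force: 0.0
```

Run:
```python
from m import *
from g import go
c=cam('wrist'); print(sense()['eef_pos'],sense()['time_s'])
print(rect(c,(85,80,80),(125,255,255),80,90))
go(574, -410.8, 97, -45)
```

```text
[ 575.67898005 -409.70416377  191.2540055 ] 19.85
[array([ 574.2, -411.3,   28.3,   29.8,  -45.5,  301. ,  213. ,   43. ,
         42. ])]
t 19.9 off [-0.2  -0.06  9.43] rot [ 0.1 -0.   0.2] q [-0.78  0.81  0.99  0.    1.34 -0.  ]
```

>>> step_arm:
  plan:
    - {"offset": [-0.2, -0.05, 4], "rot": [0, 0, 0], "gripper": 7}
    - {"offset": [-0.2, -0.05, 7], "rot": [0, 0, 0], "gripper": 7}
    - {"offset": [-0.2, -0.05, 9], "rot": [0, 0, 0], "gripper": 7}
    - {"offset": [-0.2, -0.05, 9.5], "rot": [0, 0, 0], "gripper": 7}
    - {"offset": [-0.2, -0.05, 9.5], "rot": [0, 0, 0], "gripper": 7}
    - {"offset": [-0.2, -0.05, 9.5], "rot": [0, 0, 0], "gripper": 6}
    - {"offset": [-0.2, -0.05, 9.5], "rot": [0, 0, 0], "gripper": 5}
    - {"offset": [-0.2, -0.05, 9.5], "rot": [0, 0, 0], "gripper": 4}
    - {"offset": [-0.2, -0.05, 9.5], "rot": [0, 0, 0], "gripper": 3.5}
    - {"offset": [-0.2, -0.05, 9.5], "rot": [0, 0, 0], "gripper": 3.5}
    - {"offset": [-0.2, -0.05, 9.5], "rot": [0, 0, 0], "gripper": 3.5}
    - {"offset": [-0.2, -0.05, 9.5], "rot": [0, 0, 0], "gripper": 3.5}

```text
time_s: 21.05
eef_pos: [573.8, -411.8, 96.1]
ee_rot: [0.001, 0.924, 0.384, 0.0]
force: [-0.1, 1.1, 6.5]
grip_width: 0.506
grip_force: 25.8
```

>>> step_arm:
  plan:
    - {"offset": [0, 0, -4], "rot": [0, 0, 0], "gripper": 3.5}
    - {"offset": [0, 0, -8], "rot": [0, 0, 0], "gripper": 3.5}
    - {"offset": [0, 0, -12], "rot": [0, 0, 0], "gripper": 3.5}
    - {"offset": [0, 0, -14], "rot": [0, 0, 0], "gripper": 3.5}
    - {"offset": [0, 0, -14], "rot": [0, 0, 0], "gripper": 3.5}

```text
time_s: 21.55
eef_pos: [574.0, -411.9, 238.3]
ee_rot: [0.003, 0.923, 0.384, 0.001]
force: [-0.2, -0.3, -1.1]
grip_width: 0.504
grip_force: 26.2
```

```bash
python3 g.py 592 -70 235 -5; python3 -c "
from h import *
print(sense()['grip_width'],sense()['grip_force'],sense()['eef_pos'])"
```

```text
t 21.6 off [ 25.5  -22.85   0.18] rot [  0.4   0.1 -39.9] q [-0.79  0.78  0.93 -0.    1.43 -0.  ]
0.5040550698331667 26.184415444149636 [ 573.9896477  -411.93077458  238.2844642 ]
```

>>> step_arm:
  plan:
    - {"offset": [25.5, -22.8, 0.2], "rot": [0, 0, -40], "gripper": 3.5}
    - {"offset": [25.5, -22.8, 0.2], "rot": [0, 0, -40], "gripper": 3.5}
    - {"offset": [25.5, -22.8, 0.2], "rot": [0, 0, -40], "gripper": 3.5}
    - {"offset": [25.5, -22.8, 0.2], "rot": [0, 0, -40], "gripper": 3.5}
    - {"offset": [25.5, -22.8, 0.2], "rot": [0, 0, -40], "gripper": 3.5}
    - {"offset": [25.5, -22.8, 0.2], "rot": [0, 0, -40], "gripper": 3.5}
    - {"offset": [25.5, -22.8, 0.2], "rot": [0, 0, -40], "gripper": 3.5}
    - {"offset": [25.5, -22.8, 0.2], "rot": [0, 0, -40], "gripper": 3.5}
    - {"offset": [25.5, -22.8, 0.2], "rot": [0, 0, -40], "gripper": 3.5}
    - {"offset": [25.5, -22.8, 0.2], "rot": [0, 0, -40], "gripper": 3.5}
    - {"offset": [25.5, -22.8, 0.2], "rot": [0, 0, -40], "gripper": 3.5}

```text
time_s: 22.65
eef_pos: [591.7, -71.1, 231.9]
ee_rot: [-0.0, 0.737, 0.676, -0.0]
force: [-0.1, 0.2, -1.2]
grip_width: 0.502
grip_force: 26.3
```

Run:
```python
from m import *
from g import go
c=cam('wrist'); s=sense(); save(c,'w11'); print(s['eef_pos'],s['time_s'])
z=s['eef_pos'][2]-96+84
print(rect(c,(85,80,60),(125,255,255),z-6,z+6))
for b in blobs(c,(0,0,110),(180,45,255),3,1500,None,5): print(*b)
go(592,-21.5,99.5,-5)
```

```text
[591.75681609 -71.036195   231.98981279] 22.7
[array([591.5, -65.4,  21.7,  29.7, -86.6, 281. , 298. ,  81. ,  59. ])]
[321. 266.] [ 582.1 -173.   115.6  146.7   -4. ]
[ 22. 170.] [275.8 -31.5  43.8 103.    5.9]
[317. 131.] [592.2 -20.8  70.   90.2  -4.9]
[190.  19.] [488.1  88.7  31.4  70.6  85.1]
t 22.7 off [ 4.94 -0.4  13.25] rot [-0. -0.  0.] q [-0.32  0.53  1.37 -0.    1.24 -0.23]
```

View pics/w11.png

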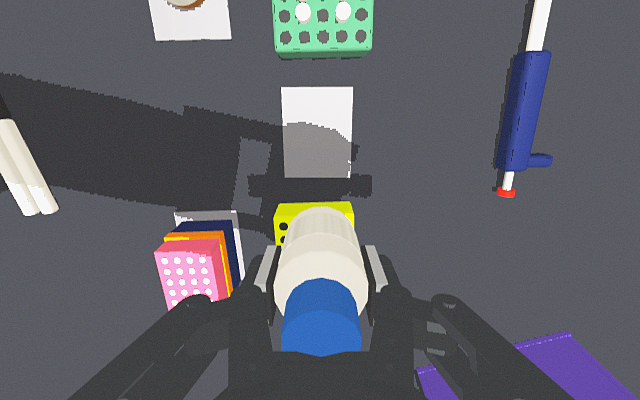

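The blue bottle is held upright at (320,300) and the mid mat is ahead at (317,131), centre (592,-21). The pipette at (523,110) is well clear.

>>> step_arm:
  plan:
    - {"offset": [4.9, -0.37, 1], "rot": [0, 0, 0], "gripper": 3.5}
    - {"offset": [4.9, -0.37, 4], "rot": [0, 0, 0], "gripper": 3.5}
    - {"offset": [4.9, -0.37, 8], "rot": [0, 0, 0], "gripper": 3.5}
    - {"offset": [4.9, -0.37, 11], "rot": [0, 0, 0], "gripper": 3.5}
    - {"offset": [4.9, -0.37, 12.7], "rot": [0, 0, 0], "gripper": 3.5}
    - {"offset": [4.9, -0.37, 13.2], "rot": [0, 0, 0], "gripper": 3.5}
    - {"offset": [4.9, -0.37, 13.2], "rot": [0, 0, 0], "gripper": 3.5}
    - {"offset": [4.9, -0.37, 13.2], "rot": [0, 0, 0], "gripper": 3.5}

```text
time_s: 23.5
eef_pos: [592.7, -21.3, 101.0]
ee_rot: [0.001, 0.737, 0.676, 0.0]
force: [1.2, -0.5, -0.9]
grip_width: 0.506
grip_force: 26.3
```

>>> step_arm:
  plan:
    - {"offset": [0, 0, 0.15], "rot": [0, 0, 0], "gripper": 3.5}
    - {"offset": [0, 0, 0.15], "rot": [0, 0, 0], "gripper": 3.5}
    - {"offset": [0, 0, 0.15], "rot": [0, 0, 0], "gripper": 4.6}
    - {"offset": [0, 0, 0.15], "rot": [0, 0, 0], "gripper": 5.5}
    - {"offset": [0, 0, 0.15], "rot": [0, 0, 0], "gripper": 6.5}
    - {"offset": [0, 0, 0], "rot": [0, 0, 0], "gripper": 7.5}
    - {"offset": [0, 0, -3], "rot": [0, 0, 0], "gripper": 8}
    - {"offset": [0, 0, -8], "rot": [0, 0, 0], "gripper": 8}
    - {"offset": [0, 0, -13], "rot": [0, 0, 0], "gripper": 8}
    - {"offset": [0, 0, -16], "rot": [0, 0, 0], "gripper": 8}
    - {"offset": [0, 0, -16], "rot": [0, 0, 0], "gripper": 8}
    - {"offset": [0, 0, -16], "rot": [0, 0, 0], "gripper": 8}

```text
time_s: 24.7
eef_pos: [592.2, -20.7, 260.3]
ee_rot: [0.0, 0.737, 0.676, 0.0]
force: [-0.4, -0.8, -0.8]
grip_width: 0.94
grip_force: 0.0
```

Run:
```python
from m import *
c=cam('wrist'); s=sense(); save(c,'w12'); print(s['eef_pos'],s['time_s'])
print(rect(c,(85,80,60),(125,255,255),80,95)); print(rect(c,(160,30,80),(179,255,255),64,74)); print(rect(c,(0,120,80),(6,255,255),80,95))
```

```text
[591.97789394 -20.67110583 259.27137451] 24.75
[array([592.7, -20. ,  28.5,  29.4,  -4. , 305. , 181. ,  33. ,  33. ])]
[array([ 446.8, -118.2,   22.1,   25.9,   -4. ,  181. ,  277. ,   22. ,
         24. ])]
[array([490.2, 119.1,  28.9,  29.9,  68.5, 147. ,  10. ,  45. ,  46. ])]
```

View pics/w12.png

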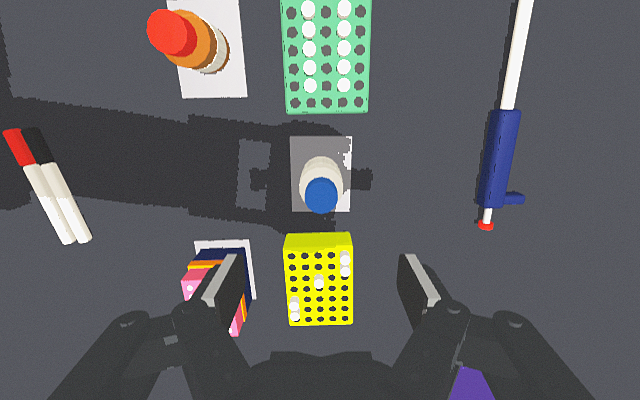

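The blue bottle stands at the middle of the mid mat (321,180), the red one on its mat, and the box with the refill on the third. The pipette is untouched and the gripper is clear of everything.

```bash
python3 -c "
from rig import *
print(finish_job())"
```

```text
the job is handed in; nothing more can be done
None
```

The job is handed in at about 25 s of robot time, with no verdict shown. By my wrist-camera readings, both bottles stand upright within 2 mm of their mat centres, the tip box is about 4–5 mm off its mat centre and square to it, the refill sits within about 2 mm of the box's centre, and the pipette was not touched.

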